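# Square up a vial block and its cover in the assembly jig

## Task

Lay the loose cover plate squarely on the vial block that stands in the assembly jig, then push the pile home into the jig's corner, tight against the end stop and the side stop at once, with block and cover flush with each other so that their screw holes line up. Finish while still holding it there: keep your grip on the pile and keep it pressed against both stops, because a colleague is about to put the screws in. Leave the screw dish, the screwdriver and the bottle alone.

Things in the scene. Friction and masses are not known exactly. Their poses are not given: they have to be found in the camera images.
- jig: Assembly jig, fixed to the bench: an aluminium base plate 170 (x) by 150 (y) by 10 mm thick, with a steel end stop and a steel side stop forming a corner towards jig +x, +y. Origin: centre of the plate's underside, on the bench; z up. It may stand to the left or the right, turned up to 0.3 rad.
- corner (a point): The jig's corner point, on top of its base plate (10 mm above the bench), where the planes of the two stop faces meet; at (65, 55, 10) mm from the jig's origin, axes as the jig's. Block and cover (92 x 62 mm) are home with their centres at (-46, -31) mm from it in x, y, edges parallel to the jig, touching both stops.
- end_stop: End stop for the short (62 mm) side: a steel block 14 (x) by 44 (y) mm, 40 mm high, fixed to the base plate. Origin: at its foot on the plate, in the middle of its flat face, which looks to jig -x (jig x = 65, y = 24 mm). Axes as the jig's.
- side_stop: Side stop for the long (92 mm) side: two steel lugs 14 x 14 mm, 40 mm high, 58 mm apart in the clear (centres 36 mm either side along x), joined by a web 6 mm high. The gap leaves room for a finger at the middle of the long side once the block is home along jig x. Origin: at its foot, midway, in the plane of the faces (jig x = 19, y = 55 mm); the faces look to jig -y. Axes as the jig's.
- vial_block: Loose aluminium vial block, 92 (x) by 62 (y) by 34 mm high, about 0.46 kg, with 24 capped vials sunk flush in its flat top and a screw hole in each corner. Origin: centre of its underside; z up. It starts on the jig's base plate, 12 to 30 mm short of home along jig x and 32 to 48 mm along jig y, turned up to 0.17 rad from the jig, and slides freely.
- cover: Loose aluminium cover plate, 92 (x) by 62 (y) by 10 mm thick, about 0.13 kg, with 24 needle holes and four screw holes; outline as the block, same either way round. Origin: centre of its underside; z up. It starts flat on the bench, on the other side from the jig. On the block its origin is 34 mm above the block's; the pile is 44 mm high, 4 mm above the stops.
- screw_dish: Bystander: a round white dish 68 mm across and 16 mm high with four screws in it, on the bench. Origin: centre of its underside.
- driver: Bystander: a screwdriver with a black handle, 170 mm long, under 40 mm high, lying on the bench. Its x axis runs along it, towards the blade.
- amber_bottle: Bystander: an amber bottle with a white cap, 56 mm across and 115 mm high, standing on the bench. Origin: centre of its underside.
Mind the look-alikes: they are no part of the job. Of the things that look like the cover, the middle-sized one is meant.

How it is judged:
By the outcome, as a careful person would: the job done as asked, in the order asked, and still so for the second after the job is handed in, while the arm keeps its last pose, push and grip.
It also fails if it takes over 64 s, if anything falls off the work surface, if the arm or the gripper's body presses on something with over 40 N, if the wrist force passes 120 N, or if a joint passes its speed limit or range.

## Robot

A 6-joint arm with a two-finger parallel gripper is mounted at the origin on the work surface. World frame = base frame: x ahead of the robot, y to its left, z up, the work surface at z = 0. Lengths are in m, angles in rad, forces in N, time in s.
With the tool pointing down it reaches from about 0.3 to 0.875 m from the base axis. Payload 6.4 kg.
Tool frame: the origin (TCP) lies at the very end of the fingers, on their centre line; the grasp point (between the pads) lies 19 mm behind it; x points along the fingers, z is the direction in which the jaws open and shut, and the axes are right-handed (so a half turn about x gives the same grasp; the last joint's range is limited). The gripper opens to 88 mm and grips with 3 to 60 N. Pads are 18 mm wide; open, the fingers measure 123 mm over their backs; the gripper's body (75 mm by 187 mm) begins 45 mm behind the grasp point.
Start: joints at [0.943, 0.181, 1.607, -0, 1.354, -0.206], TCP at [0.235, 0.525, 0.239] pointing down, gripper open.
Joint ranges: [-2.99, 2.99], [-0.89, 2.07], [0.3, 2.58], [-1.14, 4.28], [0, 2.63], [-3.12, 3.12]. Speed limits (rad/s): [2.57, 2.57, 3.01, 3.14, 3.14, 3.14].

## Interface

Orientations are given as a 3x3 rotation matrix whose columns are the frame's x, y, z axes.
In Python, from plant import robot gives the robot as it stands. The module is installed in compiled form; this text tells all that it offers.
- The arm moves only by the tool carry_out, never from a script. Its argument "moves" is a list of rows, each a list of 2 entries, a list of its own where there are three numbers: the shift along the tool's x, y, z in mm, then the turn, a rotation vector about the tool's x, y, z in degrees. In form: [[[dx, dy, dz], [ax, ay, az]], ...]. A call has 1 to 10 rows; each row is the pose to reach, as a shift and turn from the pose commanded when the call began, along the tool's axes at that moment; what a row does not reach only later rows make up. A row lasts 1/10 s, in which the tool goes at most 50 mm and 8.59 degrees, less where a joint would pass 70% of its speed; a pose out of reach is approached as far as the arm can. A call with a gripper value outside its range is refused whole. "gripper" is the closure in counts, from 0 (fully open) to 255 (shut), set as the call begins (left out, the last holds). The fingers move at their own pace and stop on an object; "force" is the grip in N (left out, the last holds). Time passes only in rows, so rows that repeat a pose let the fingers close. It gives the time, the measured TCP pose, the force and the opening at its end, in the units of the state.
- robot.sense(): the state, without advancing time (a new reading comes with each control period).
- robot.grab_frame(name): name is "scene" or "top"; returns the picture (400x640x3 uint8, blue, green, red); there is no depth.
- robot.camera_params(name): a dict with "K" (3x3 intrinsics, pixels), "xyz" and "attitude" of the camera in the world. Camera axes: x right, y down, z forward; pixel columns grow to the right and rows downward; lengths in m; the calibration is good to about 2 mm. A picture is of the moment at which its call begins. camera_params takes no time and is no camera call.
- robot.hand_in(): hands the job in, once; it reports no verdict.
The state is a dict: "clock": time; "qpos": joint angles; "joint_velocities": joint speeds; "joint_torque": joint torques, N m; "tcp_pos": TCP position; "eef_rot": TCP orientation; "ft_force": force on the tool from outside, world axes, zero at the start; "wrist_torque": the same for the moment, N m; "width": finger opening in m.
Only numpy, scipy, OpenCV 4.12 (cv2) and the standard library are available. Lean on these libraries where they do the work, as an engineer would, in place of code of your own. Each camera call takes 0.05 s, during which the arm holds its last target. There are 200 camera calls.

## Working session

There is one attempt and no reset: what is moved stays moved. The work goes in short steps, Python scripts to look and compute and a tool call to move; the robot and the scene stay as the last step left them, time stands still between calls to the robot, and variables do not carry over. Pictures are saved under pics/ and viewed, about 8 in all and at most 12, crops included, and the job is handed in when it is done.

Besides the shell and the picture viewer there is one more tool, called after "Request:" by a JSON object that holds its "api" and its "payload", one argument or row to a line. carry_out: Moves the arm, as the interface text tells. Its arguments: {"type":"object","properties":{"moves":{"type":"array"},"gripper":{"type":"number"},"force":{"type":"number"}},"required":["moves"]}

```bash
mkdir -p pics
python3 - <<'E'
from plant import robot
import cv2,numpy as np
for n in("scene","top"):
    cv2.imwrite(f"pics/{n}0.png",robot.grab_frame(n)); p=robot.camera_params(n); print(n,p)
s=robot.sense();print(s)
E
```

```text
scene {'K': array([[372.30670243,   0.        , 315.68728586],
       [  0.        , 372.30670243, 199.73494566],
       [  0.        ,   0.        ,   1.        ]]), 'xyz': array([0.98890007, 0.42785781, 0.61030433]), 'attitude': array([[-0.67847166,  0.5136867 , -0.52516872],
       [ 0.73461163,  0.46984986, -0.48947612],
       [-0.00468692, -0.71789072, -0.69614004]])}
top {'K': array([[460.90743509,   0.        , 329.30216124],
       [  0.        , 460.90743509, 201.96403778],
       [  0.        ,   0.        ,   1.        ]]), 'xyz': array([0.40361367, 0.05244859, 1.11175788]), 'attitude': array([[ 0.01527166, -0.98397883,  0.17763009],
       [-0.99986565, -0.01397055,  0.00857329],
       [-0.00595435, -0.17773715, -0.98405998]])}
{'clock': 0.1, 'qpos': array([ 9.42680004e-01,  1.81448178e-01,  1.60786474e+00, -3.10386094e-06,
        1.35377538e+00, -2.06276657e-01]), 'joint_velocities': array([-0.00066032, -0.0015981 , -0.00137785,  0.00105487,  0.00029641,
        0.0002435 ]), 'joint_torque': array([ 1.18969569e-03, -4.34821200e+01, -3.42694545e+01,  7.03001395e-02,
        3.40133964e-02, -7.32505350e-05]), 'tcp_pos': array([0.23512747, 0.52423037, 0.23793158]), 'eef_rot': array([[-8.76415931e-04, -9.12337394e-01,  4.09438287e-01],
       [-1.21195430e-03,  4.09439113e-01,  9.12336640e-01],
       [-9.99998882e-01,  3.03365872e-04, -1.46455019e-03]]), 'ft_force': array([-0.2267494 , -0.20524724,  0.50172875]), 'wrist_torque': array([-0.09450481, -0.02019898,  0.03225323]), 'width': 0.08818391312212102}
```

View pics/top0.png

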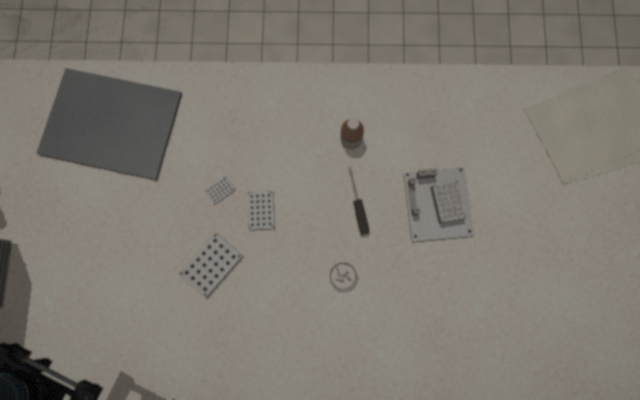

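View pics/scene0.png

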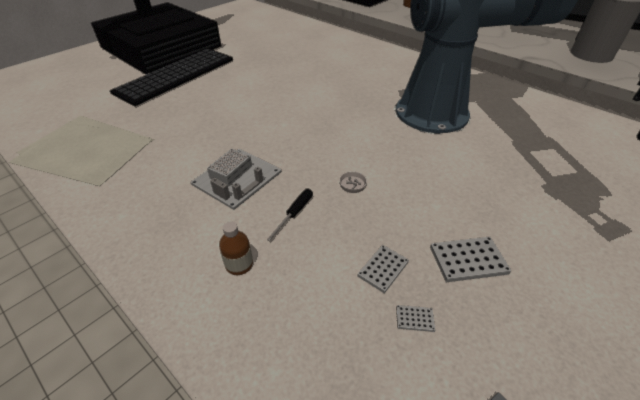

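Three cover look-alikes appear in the top view: small at (220,190), middle at (261,210) and large at (211,265). The middle-sized one at (261,210) fits. The jig is at (438,205), with the end stop at its top edge and the side stop at its left. Next I measure them and confirm with an enlarged crop.

```bash
cat > h.py <<'E'
import cv2,numpy as np
from plant import robot
def ray(n,uv,z):
    p=robot.camera_params(n);uv=np.atleast_2d(np.array(uv,float))
    d=np.c_[uv,np.ones(len(uv))]@np.linalg.inv(p['K']).T@p['attitude'].T
    return p['xyz']+d*((z-p['xyz'][2])/d[:,2])[:,None]
def px(n,P):
    p=robot.camera_params(n);c=(np.atleast_2d(P)-p['xyz'])@p['attitude']@p['K'].T
    return c[:,:2]/c[:,2:]
def quad(mask,n,z,o=(0,0)):
    c=max(cv2.findContours(mask,0,1)[0],key=cv2.contourArea).reshape(-1,2)+np.array(o)
    P=ray(n,c,z)[:,:2]
    (cx,cy),(w,h),a=cv2.minAreaRect((P*1000).astype(np.float32))
    if w<h:w,h,a=h,w,a+90
    return np.array([cx,cy]),w,h,(a+90)%180-90
E
python3 - <<'E'
from h import *
t=cv2.imread("pics/top0.png");s=cv2.imread("pics/scene0.png")
a=cv2.resize(t[160:310,165:285],None,fx=3.3,fy=3.3,interpolation=2)[:495]
b=cv2.resize(t[155:255,395:485],None,fx=4.4,fy=4.95,interpolation=2)
cv2.imwrite("pics/c1.png",np.hstack([a[:495],b[:495]]))
g=cv2.cvtColor(t,6);hsv=cv2.cvtColor(t,40)
for (u,v) in [(255,205),(225,300),(440,230),(450,205),(300,230),(465,200)]:print((u,v),t[v,u],hsv[v,u])
for nm,(x0,y0,x1,y1) in dict(small=(200,170,240,208),mid=(241,182,283,240),big=(170,225,250,305)).items():
    r=t[y0:y1,x0:x1].astype(float); 
    sat=cv2.cvtColor(t,40)[y0:y1,x0:x1,1]
    m=(sat<22).astype(np.uint8)*255
    m=cv2.morphologyEx(m,3,np.ones((3,3)))
    print(nm,quad(m,"top",.010,(x0,y0)))
m=(hsv[155:255,395:485,1]<22).astype(np.uint8)*255
print("plate",quad(m,"top",.010,(395,155)))
cv2.imwrite("pics/m.png",m)
E
```

```text
(255, 205) [125 129 132] [ 17  14 132]
(225, 300) [126 136 140] [ 21  26 140]
(440, 230) [124 128 130] [ 20  12 130]
(450, 205) [110 115 118] [ 19  17 118]
(300, 230) [126 135 141] [ 18  27 141]
(465, 200) [118 122 124] [ 20  12 124]
small (array([629.78216553, 331.77981567]), 65.42530059814453, 46.476600646972656, -52.36106872558594)
mid (array([591.49468994, 228.90170288]), 116.15459442138672, 65.69579315185547, 2.6948392391204834)
big (array([448.29312134, 343.31259155]), 134.00064086914062, 92.36662292480469, -38.781707763671875)
plate (array([ 603.11828613, -202.0965271 ]), 175.328857421875, 166.67669677734375, 4.656104564666748)
```

View pics/c1.png

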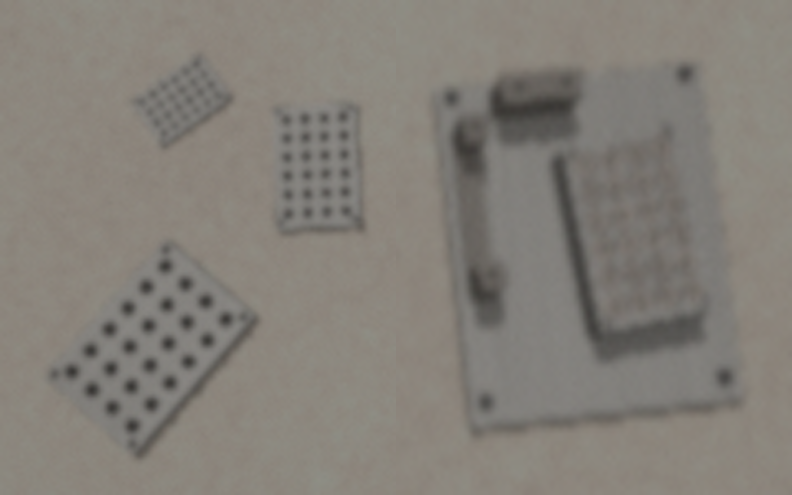

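The crop confirms the middle-sized plate at top pixel (261,211) as the cover, between the small one at (220,190) and the large one at (211,265). The block leans a few degrees in the jig. I'll refine using hole blobs and the block's corners.

Run:
```python
from h import *
t=cv2.imread("pics/top0.png");g=cv2.cvtColor(t,6)
big=cv2.GaussianBlur(cv2.resize(g,None,fx=4,fy=4,interpolation=2),(0,0),2)
f=lambda p:(np.array(p)+.5)/4-.5
def blob(img,u,v,r):
    x,y=int(u*4+1.5),int(v*4+1.5);R=int(r*4);w=img[y-R:y+R+1,x-R:x+R+1].astype(float)
    w=np.clip(np.percentile(w,60)-w-4,0,None);Y,X=np.mgrid[-R:R+1,-R:R+1]
    return f([x+(w*X).sum()/w.sum(),y+(w*Y).sum()/w.sum()])
# plate holes
H=np.array([blob(big,395+(x-396)/4.4,155+y/4.95,2.5) for x,y in[(451,97),(684,74),(486,402),(724,377)]])
P=ray("top",H,.010)[:,:2]*1000;print("plate holes",P.round(1));c=P.mean(0)
ax=(P[0]+P[1]-P[2]-P[3]);ay=(P[0]+P[2]-P[1]-P[3])
print("jig",c,np.degrees(np.arctan2(ax[1],ax[0])),np.degrees(np.arctan2(-ay[0],ay[1])))
# cover needle holes
bh=cv2.morphologyEx(big,cv2.MORPH_BLACKHAT,np.ones((21,21)))
m=(bh[182*4:240*4,245*4:280*4]>14).astype(np.uint8)
n,l,st,ce=cv2.connectedComponentsWithStats(m)
ok=[i for i in range(1,n) if 15<st[i,4]<250 and st[i,2]<20 and st[i,3]<20]
C=f(ce[ok]+[245*4,182*4]);Q=ray("top",C,.010)[:,:2]*1000
print(len(ok),C.round(1).tolist())
r=cv2.minAreaRect(Q.astype(np.float32));print("cover",r)
L=np.array([(278,107),(357,105),(283,233),(362,230)])/3.3+[165,160]
print("cover corners",(ray("top",L,.010)[:,:2]*1000).round(),"mean",ray("top",L,.010).mean(0))
B=(np.array([(566,158),(667,128),(600,330),(704,307)])-[396,0])/[4.4,4.95]+[395,155]
B=ray("top",B,.044)[:,:2]*1000;a=B[0]+B[1]-B[2]-B[3];print("block",B.round(),B.mean(0),np.degrees(np.arctan2(a[1],a[0])))
s=cv2.imread("pics/scene0.png")
k=lambda im,x0,y0,x1,y1,z:cv2.resize(im[y0:y1,x0:x1],None,fx=z,fy=z,interpolation=2)
A=np.hstack([k(s,190,140,290,210,4),k(t,400,155,480,225,5)[:280] if 0 else cv2.resize(k(t,400,160,480,245,4),(320,340))[:280]])
A=cv2.normalize(A,None,0,255,32);cv2.imwrite("pics/c2.png",A)
```

```text
plate holes [[ 673.9 -127.9]
 [ 688.1 -258.2]
 [ 523.  -144.2]
 [ 537.1 -274.5]]
jig [ 605.538808   -201.19289152] 6.170327620744068 6.200524934593682
25 [[268.6, 194.7], [256.9, 195.6], [262.7, 195.4], [268.7, 200.6], [257.1, 201.1], [262.7, 200.9], [251.5, 201.4], [257.3, 206.8], [263.0, 206.6], [268.8, 206.3], [273.3, 206.1], [251.6, 207.3], [273.4, 208.9], [263.2, 212.2], [269.1, 212.0], [257.7, 212.5], [251.7, 212.9], [269.1, 217.6], [263.4, 218.0], [251.9, 218.6], [257.7, 218.4], [263.6, 223.7], [269.4, 223.5], [257.8, 224.0], [273.3, 227.1]]
cover ((577.7562866210938, 223.51002502441406), (79.72994995117188, 53.02330017089844), 2.841639757156372)
cover corners [[623. 258.]
 [626. 199.]
 [530. 250.]
 [533. 192.]] mean [0.57794263 0.22483449 0.01      ]
block [[ 636. -184.]
 [ 651. -239.]
 [ 553. -200.]
 [ 565. -256.]] [ 601.48396887 -219.91236429] 10.9282486998109
```

View pics/c2.png

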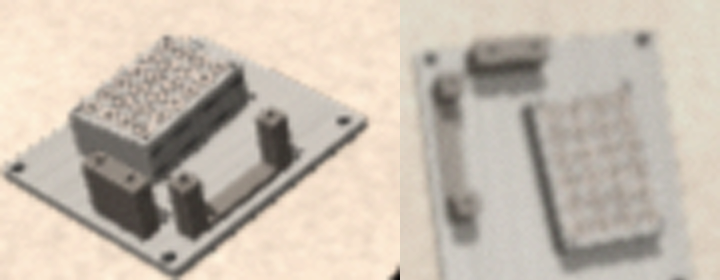

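```bash
cat >> h.py <<'E'
def go(x,y,z,yaw):
    """mm, deg (yaw of the object whose y the jaws span) -> shift, turn in tool axes"""
    s=robot.sense();R=s['eef_rot'];d=np.array([x,y,z])-s['tcp_pos']*1000
    a=np.radians(yaw);T=np.c_[[0,0,-1],[-np.cos(a),-np.sin(a),0],[-np.sin(a),np.cos(a),0]]
    print("t",s['clock'],"tcp",(s['tcp_pos']*1000).round(1),"shift",(R.T@d).round(1),"turn",np.degrees(cv2.Rodrigues(R.T@T)[0].ravel()).round(2))
E
python3 - <<'E'
from h import *
G=lambda L:ray("top",L,.010)[:,:2]*1000
c=[(251.5,201.4),(251.6,207.3),(251.7,212.9),(251.9,218.6)],[(256.9,195.6),(257.1,201.1),(257.3,206.8),(257.7,212.5),(257.7,218.4),(257.8,224.)],[(262.7,195.4),(262.7,200.9),(263.,206.6),(263.2,212.2),(263.4,218.),(263.6,223.7)],[(268.6,194.7),(268.7,200.6),(268.8,206.3),(269.1,212.),(269.1,217.6),(269.4,223.5)]
for q in c:
    P=G(q);print(P.mean(0).round(1),np.degrees(np.polyfit(P[:,0],P[:,1],1)[0]).round(2))
S=(np.array([(72,115),(150,145),(165,37),(243,70)])/4)+[190,140]
B=ray("scene",S,.044)[:,:2]*1000;print("block scene",B.round(),B.mean(0))
a=B[0]+B[1]-B[2]-B[3];print(np.degrees(np.arctan2(a[1],a[0])))
go(578,224,100,3.3)
E
```

```text
[579.9 249.9] 3.88
[581. 236.] 4.37
[581.8 222.2] 4.28
[582.9 208.1] 3.76
block scene [[ 657. -233.]
 [ 643. -176.]
 [ 571. -254.]
 [ 560. -191.]] [ 607.85794622 -213.59628939]
11.959454407108534
t 0.1 tcp [235.1 524.2 237.9] shift [ 138.  -435.8 -133.3] turn [-27.47  -0.08  -0.04]
```

Request:
{"api": "carry_out", "payload": {
  "moves": [
    [[138, -435, -130], [-28.3, 0, 0]],
    [[138, -435, -130], [-28.3, 0, 0]],
    [[138, -435, -130], [-28.3, 0, 0]],
    [[138, -435, -130], [-28.3, 0, 0]],
    [[138, -435, -130], [-28.3, 0, 0]],
    [[138, -435, -130], [-28.3, 0, 0]],
    [[138, -435, -130], [-28.3, 0, 0]],
    [[138, -435, -130], [-28.3, 0, 0]],
    [[138, -435, -130], [-28.3, 0, 0]],
    [[138, -435, -130], [-28.3, 0, 0]]
  ],
  "gripper": 0,
  "force": 20
}}

```text
clock: 1.1
tcp_pos: [0.5805, 0.2253, 0.0992]
eef_rot: [[-0.001, -0.998, -0.07], [-0.001, -0.07, 0.998], [-1.0, 0.001, -0.0]]
ft_force: [0.2, 0.1, 0.8]
width: 0.0881
```

Run:
```python
from h import *
go(581,227.5,40,4.1)
```

```text
t 1.1 tcp [580.5 225.3  99.2] shift [59.2 -0.7  2.2] turn [-0.07 -0.03 -0.06]
```

Request:
{"api": "carry_out", "payload": {
  "moves": [
    [[40, -0.5, 2], [0, 0, 0]],
    [[70, -0.5, 2], [0, 0, 0]],
    [[86, -0.5, 2], [0, 0, 0]],
    [[92, -0.5, 2], [0, 0, 0]],
    [[96, -0.5, 2], [0, 0, 0]],
    [[96, -0.5, 2], [0, 0, 0]]
  ]
}}

```text
clock: 1.7
tcp_pos: [0.58, 0.2304, 0.0056]
eef_rot: [[0.001, -0.997, -0.073], [0.0, -0.073, 0.997], [-1.0, -0.001, 0.0]]
ft_force: [0.2, -0.2, -0.4]
width: 0.0883
```

Request:
{"api": "carry_out", "payload": {
  "moves": [
    [[0, 0, 0], [0, 0, 0]],
    [[0, 0, 0], [0, 0, 0]],
    [[0, 0, 0], [0, 0, 0]],
    [[0, 0, 0], [0, 0, 0]],
    [[0, 0, 0], [0, 0, 0]],
    [[0, 0, 0], [0, 0, 0]],
    [[0, 0, 0], [0, 0, 0]],
    [[0, 0, 0], [0, 0, 0]]
  ],
  "gripper": 255,
  "force": 20
}}

```text
clock: 2.5
tcp_pos: [0.5798, 0.2301, 0.0054]
eef_rot: [[0.001, -0.997, -0.072], [0.0, -0.072, 0.997], [-1.0, -0.001, 0.0]]
ft_force: [-1.4, 0.5, 6.0]
width: 0.0616
```

Request:
{"api": "carry_out", "payload": {
  "moves": [
    [[-20, 0, 0], [0, 0, 0]],
    [[-60, 0, 0], [0, 0, 0]],
    [[-100, 0, 0], [0, 0, 0]],
    [[-120, 0, 0], [0, 0, 0]],
    [[-120, 0, 0], [0, 0, 0]],
    [[-120, 0, 0], [0, 0, 0]]
  ]
}}

```text
clock: 3.1
tcp_pos: [0.5788, 0.2298, 0.1237]
eef_rot: [[-0.001, -0.997, -0.072], [-0.0, -0.072, 0.997], [-1.0, 0.001, -0.0]]
ft_force: [-0.6, -0.1, -2.2]
width: 0.0611
```

Run:
```python
from h import *
t=robot.grab_frame("top");s=robot.grab_frame("scene")
cv2.imwrite("pics/t1.png",t);cv2.imwrite("pics/s1.png",s);st=robot.sense();print(st['tcp_pos'],st['ft_force'],st['width'])
k=lambda im,x0,y0,w,h,z:cv2.convertScaleAbs(cv2.resize(im[y0:y0+h,x0:x0+w],None,fx=z,fy=z,interpolation=2),alpha=1.5,beta=-20)
c=px("scene",st['tcp_pos'])[0].astype(int);print(c)
A=k(s,max(c[0]-65,0),max(c[1]-60,0),130,100,3)
B=k(s,200,140,70,60,6)[:300,:400]
C=k(t,420,165,60,75,6)
W=np.zeros((590,800,3),np.uint8);W[:300,:390]=A;W[:300,400:800]=B;W[300:300+290,:360]=C[75:365];cv2.imwrite("pics/c3.png",W)
```

```text
[0.57783784 0.22958741 0.12219461] [-0.75933044 -0.70763746 -1.28110752] 0.06153452097408698
[392 226]
```

View pics/c3.png

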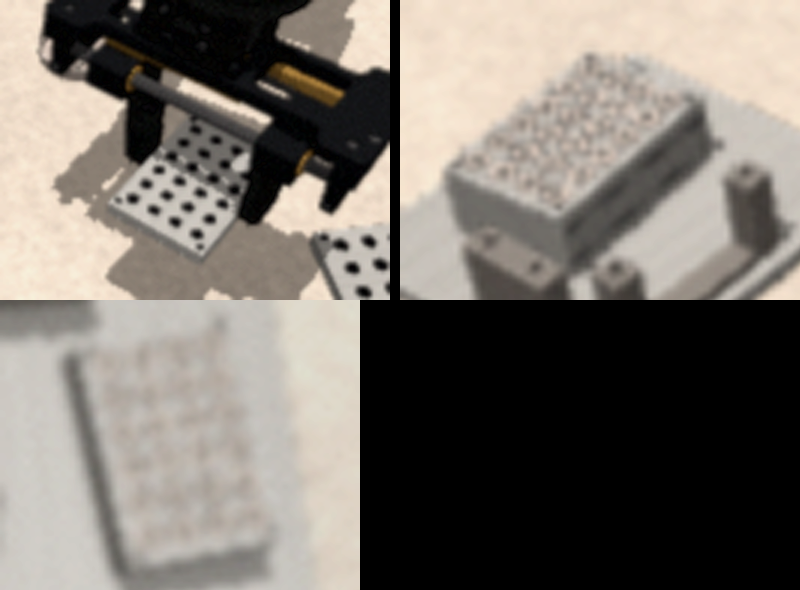

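Run:
```python
from h import *
sc=lambda L,:(np.array(L,float)-[400,0]+.5)/6-.5+[200,140]
tp=lambda L:(np.array(L,float)-[0,225]+.5)/6-.5+[420,165]
Sx=ray("scene",sc([(568,215),(447,172),(708,103)]),.044)[:,:2]*1000
Tx=ray("top",tp([(80,350),(128,557)]),.044)[:,:2]*1000
print(Sx.round(1).tolist(),Tx.round(1).tolist())
def fit(M,P):
    M=np.array(M,float);m,p=M.mean(0),P.mean(0);U,_,V=np.linalg.svd((M-m).T@(P-p));R=(U@V).T
    t=p-R@m;return t.round(1),np.degrees(np.arctan2(R[1,0],R[0,0])).round(2),np.linalg.norm((M@R.T+t)-P,axis=1).round(1)
ms=[(46,31),(46,-31),(-46,31)];mt=[(46,31),(-46,31)]
print(fit(ms,Sx));print(fit(mt,Tx));print(fit(ms+mt,np.r_[Sx,Tx]))
# scene check of jig: plate holes as in c2 (scale 4, offset 190,140), and stops' tops
H=(np.array([(18,167),(168,257),(344,120)])+.5)/4-.5+[190,140]
print("jig scene holes",(ray("scene",H,.010)[:,:2]*1000).round(1).tolist())
# cover held: corner holes in c3 left panel
st=robot.sense();z=st['tcp_pos'][2]-.0055+.010
c=np.array([392,226]);o=np.maximum(c-[65,60],0)
K=(np.array([(109,202),(206,258)])+.5)/3-.5+o
P=ray("scene",K,z)[:,:2]*1000;d=(np.r_['1',P,[[z*1000]]*2]-st['tcp_pos']*1000)
print("cover +x corners in tool",(d@st['eef_rot']).round(1).tolist())
go(603,-217,123,11)
```

```text
[[641.0, -178.5], [657.3, -235.6], [557.6, -193.1]] [[639.6, -182.8], [557.5, -199.4]]
(array([ 605.6, -215.5]), np.float64(11.34), array([4.4, 1.4, 3.4]))
(array([ 604.7, -221.5]), np.float64(11.44), array([4.1, 4.1]))
(array([ 605.5, -218. ]), np.float64(12.1), array([3. , 3.1, 5.6, 6.5, 4. ]))
jig scene holes [[689.3, -257.4], [676.2, -127.2], [524.1, -143.2]]
cover +x corners in tool [[-4.7, -49.6, -30.5], [-4.7, -50.4, 32.9]]
t 3.2 tcp [577.8 229.6 122.2] shift [  -0.6    7.  -447.2] turn [-6.87 -0.01 -0.23]
```

Request:
{"api": "carry_out", "payload": {
  "moves": [
    [[-10, 7, -48], [-2, 0, 0]],
    [[-15, 7, -98], [-4, 0, 0]],
    [[-15, 7, -148], [-6, 0, 0]],
    [[-15, 7, -198], [-7.2, 0, 0]],
    [[-15, 7, -248], [-7.2, 0, 0]],
    [[-15, 7, -298], [-7.2, 0, 0]],
    [[-15, 7, -348], [-7.2, 0, 0]],
    [[-15, 7, -398], [-7.2, 0, 0]],
    [[-10, 7, -435], [-7.2, 0, 0]],
    [[0, 7, -449], [-7.2, 0, 0]]
  ]
}}

```text
clock: 4.2
tcp_pos: [0.6041, -0.2223, 0.1231]
eef_rot: [[-0.001, -0.981, -0.193], [-0.0, -0.193, 0.981], [-1.0, 0.001, -0.0]]
ft_force: [-0.2, 1.0, -2.1]
width: 0.0616
```

Request:
{"api": "carry_out", "payload": {
  "moves": [
    [[15, 0, 0], [0, 0, 0]],
    [[35, 0, 0], [0, 0, 0]],
    [[45, 0, 0], [0, 0, 0]],
    [[45, 0, 0], [0, 0, 0]],
    [[45, 0, 0], [0, 0, 0]]
  ]
}}

```text
clock: 4.7
tcp_pos: [0.6048, -0.217, 0.0793]
eef_rot: [[-0.001, -0.98, -0.198], [0.001, -0.198, 0.98], [-1.0, 0.001, 0.001]]
ft_force: [-0.3, -0.5, -0.6]
width: 0.0616
```

Run:
```python
from h import *
go(602.5,-219,60,11.3)
s=robot.grab_frame("scene");t=robot.grab_frame("top")
k=lambda im,x0,y0,w,h,z:cv2.convertScaleAbs(cv2.resize(im[y0:y0+h,x0:x0+w],None,fx=z,fy=z,interpolation=2),alpha=1.6,beta=-20)
cv2.imwrite("pics/c4.png",np.vstack([k(s,180,110,130,100,6)[:590]]));print(robot.sense()['width'],robot.sense()['ft_force'])
```

```text
t 4.7 tcp [ 604.8 -217.    79.3] shift [19.3  2.6 -1.6] turn [ 0.12  0.05 -0.04]
0.06177786087849979 [-0.68710303 -0.28456566 -1.83943202]
```

View pics/c4.png

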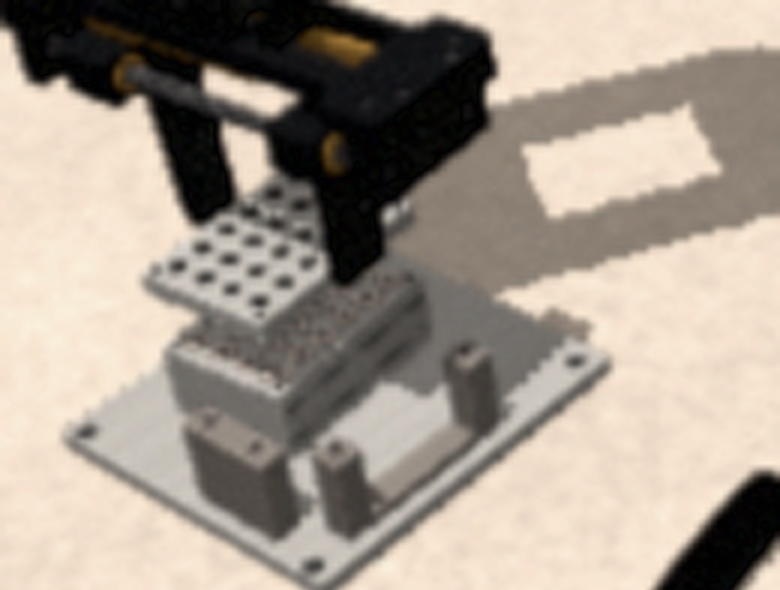

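Run:
```python
from h import *
f=lambda L:(np.array(L,float)+.5)/6-.5+[180,110]
A=ray("scene",f([(144,286),(259,333),(412,218)]),.0738)[:,:2]*1000;B=ray("scene",f([(167,351),(287,390),(428,280)]),.044)[:,:2]*1000
a=np.radians(11.3);R=np.array([[np.cos(a),np.sin(a)],[-np.sin(a),np.cos(a)]])
print(A.round(1).tolist(),B.round(1).tolist());print("cover-block in cover axes",((A-B)@R.T).round(1).tolist())
for Q in(A,B):
    e=Q[1]-Q[0];print(np.degrees(np.arctan2(-e[0],e[1])).round(1),np.linalg.norm(e).round(1))
```

```text
[[656.7, -241.3], [644.2, -184.2], [556.7, -198.4]] [[656.9, -236.1], [639.4, -181.2], [556.3, -194.6]]
cover-block in cover axes [[-1.2, -5.0], [4.1, -3.8], [-0.3, -3.8]]
12.3 58.4
17.7 57.6
```

Request:
{"api": "carry_out", "payload": {
  "moves": [
    [[8, 1, 3.5], [0, 0, 0]],
    [[16, 1, 3.5], [0, 0, 0]],
    [[22, 1, 3.5], [0, 0, 0]],
    [[26, 1, 3.5], [0, 0, 0]],
    [[27.5, 1, 3.5], [0, 0, 0]],
    [[29, 1, 3.5], [0, 0, 0]],
    [[29, 1, 3.5], [0, 0, 0]],
    [[29, 1, 3.5], [0, 0, 0]]
  ]
}}

```text
clock: 5.6
tcp_pos: [0.6033, -0.2153, 0.0509]
eef_rot: [[0.0, -0.981, -0.196], [-0.0, -0.196, 0.981], [-1.0, -0.0, -0.0]]
ft_force: [-0.4, -1.3, -1.0]
width: 0.062
```

Request:
{"api": "carry_out", "payload": {
  "moves": [
    [[0.7, 0, 0], [0, 0, 0]],
    [[1.4, 0, 0], [0, 0, 0]],
    [[2.1, 0, 0], [0, 0, 0]],
    [[2.1, 0, 0], [0, 0, 0]]
  ]
}}

```text
clock: 6.0
tcp_pos: [0.6036, -0.2154, 0.0494]
eef_rot: [[0.001, -0.98, -0.197], [-0.001, -0.197, 0.98], [-1.0, -0.001, -0.001]]
ft_force: [-1.9, 1.1, 3.9]
width: 0.0615
```

Request:
{"api": "carry_out", "payload": {
  "moves": [
    [[0.3, 0, 0], [0, 0, 0]],
    [[0.3, 0, 0], [0, 0, 0]],
    [[0, 0, 0], [0, 0, 0]],
    [[0, 0, 0], [0, 0, 0]],
    [[0, 0, 0], [0, 0, 0]],
    [[0, 0, 0], [0, 0, 0]]
  ],
  "gripper": 0
}}

```text
clock: 6.6
tcp_pos: [0.6031, -0.2151, 0.0485]
eef_rot: [[-0.0, -0.981, -0.197], [0.0, -0.197, 0.981], [-1.0, 0.0, 0.0]]
ft_force: [-0.9, -0.1, 1.2]
width: 0.0882
```

Run:
```python
from h import *
s=robot.grab_frame("scene")
k=lambda im,x0,y0,w,h,z:cv2.convertScaleAbs(cv2.resize(im[y0:y0+h,x0:x0+w],None,fx=z,fy=z,interpolation=2),alpha=1.6,beta=-20)
cv2.imwrite("pics/c5.png",k(s,180,130,100,74,8));print(robot.sense()['width'],robot.sense()['ft_force'],robot.sense()['tcp_pos'])
```

```text
0.0882603797593093 [-0.24995518 -0.48280174  0.2658133 ] [ 0.60309407 -0.21511858  0.04856152]
```

View pics/c5.png

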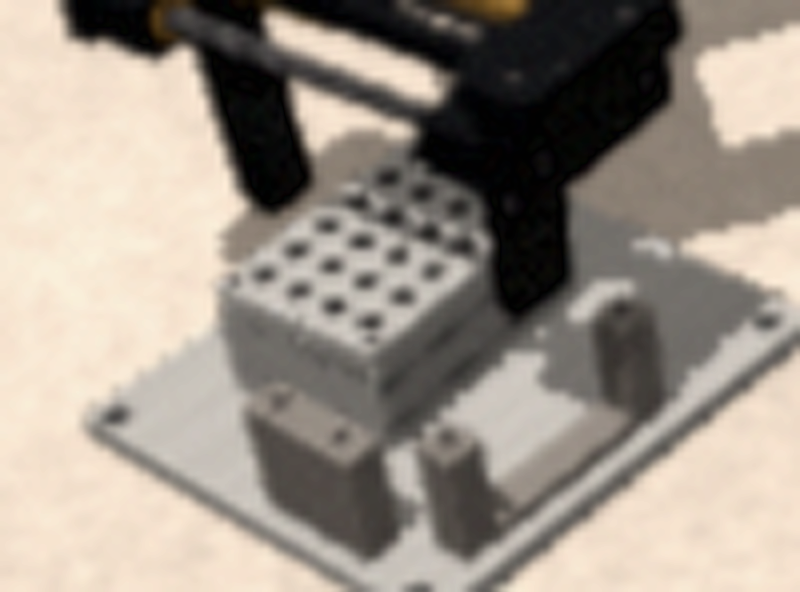

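The cover lies on the block: its near corner (378,355) runs straight down into the block's edge, and the left corners are within about 2 mm. Next I lower the fingers and grip both together.

Request:
{"api": "carry_out", "payload": {
  "moves": [
    [[0, 0, 0], [0, 0, 0]],
    [[5, 0, 0], [0, 0, 0]],
    [[11, 0, 0], [0, 0, 0]],
    [[17, 0, 0], [0, 0, 0]],
    [[22, 0, 0], [0, 0, 0]],
    [[23.5, 0, 0], [0, 0, 0]],
    [[23.5, 0, 0], [0, 0, 0]]
  ],
  "gripper": 15
}}

```text
clock: 7.35
tcp_pos: [0.6028, -0.215, 0.0245]
eef_rot: [[-0.001, -0.981, -0.196], [0.0, -0.196, 0.981], [-1.0, 0.001, 0.001]]
ft_force: [0.3, 0.2, 0.1]
width: 0.0831
```

Request:
{"api": "carry_out", "payload": {
  "moves": [
    [[0, 0, 0], [0, 0, 0]],
    [[0, 0, 0], [0, 0, 0]],
    [[0, 0, 0], [0, 0, 0]],
    [[0, 0, 0], [0, 0, 0]],
    [[0, 0, 0], [0, 0, 0]],
    [[0, 0, 0], [0, 0, 0]],
    [[0, 0, 0], [0, 0, 0]],
    [[0, 0, 0], [0, 0, 0]]
  ],
  "gripper": 255,
  "force": 25
}}

```text
clock: 8.15
tcp_pos: [0.6034, -0.2155, 0.0255]
eef_rot: [[0.001, -0.981, -0.196], [-0.001, -0.196, 0.981], [-1.0, -0.001, -0.001]]
ft_force: [0.8, -2.0, 2.0]
width: 0.0619
```

Run:
```python
from h import *
s=robot.sense();print(s['width'],s['ft_force'],s['wrist_torque'])
a=np.radians(6.19);J=np.array([[np.cos(a),np.sin(a)],[-np.sin(a),np.cos(a)]])
print("tcp in jig",J@(s['tcp_pos'][:2]*1000-[605.5,-201.2]))
go(s['tcp_pos'][0]*1000,s['tcp_pos'][1]*1000,25,6.2)
```

```text
0.06187397264427836 [ 0.8037985  -2.00832226  2.04420832] [-0.33867928 -0.01135962  0.02428744]
tcp in jig [ -3.59416191 -14.01546878]
t 8.15 tcp [ 603.4 -215.5   25.5] shift [0.5 0.  0. ] turn [ 5.13 -0.05  0.04]
```

Request:
{"api": "carry_out", "payload": {
  "moves": [
    [[0, 0, 0], [2, 0, 0]],
    [[0, 0, 0], [4, 0, 0]],
    [[0, 0, 0], [5.1, 0, 0]],
    [[0, 0, 0], [5.1, 0, 0]],
    [[0, 0, 0], [5.1, 0, 0]]
  ]
}}

```text
clock: 8.65
tcp_pos: [0.6035, -0.215, 0.0255]
eef_rot: [[0.001, -0.994, -0.109], [-0.0, -0.109, 0.994], [-1.0, -0.001, -0.0]]
ft_force: [0.9, 1.7, 4.2]
width: 0.0617
```

Request:
{"api": "carry_out", "payload": {
  "moves": [
    [[0, -3, 0], [0, 0, 0]],
    [[0, -7, 0], [0, 0, 0]],
    [[0, -11, 0], [0, 0, 0]],
    [[0, -14, 0], [0, 0, 0]],
    [[0, -15, 0], [0, 0, 0]],
    [[0, -15, 0], [0, 0, 0]],
    [[0, -15, 0], [0, 0, 0]]
  ]
}}

```text
clock: 9.35
tcp_pos: [0.6178, -0.2137, 0.0255]
eef_rot: [[-0.001, -0.994, -0.109], [-0.0, -0.109, 0.994], [-1.0, 0.001, -0.0]]
ft_force: [-2.4, -0.8, 6.0]
width: 0.0617
```

Request:
{"api": "carry_out", "payload": {
  "moves": [
    [[0, -1, 0], [0, 0, 0]],
    [[0, -2, 0], [0, 0, 0]],
    [[0, -3, 0], [0, 0, 0]],
    [[0, -4, 0], [0, 0, 0]],
    [[0, -4, 0], [0, 0, 0]]
  ]
}}

```text
clock: 9.85
tcp_pos: [0.6215, -0.2134, 0.0255]
eef_rot: [[-0.001, -0.994, -0.109], [-0.0, -0.109, 0.994], [-1.0, 0.001, -0.0]]
ft_force: [-2.7, 0.0, 7.4]
width: 0.0617
```

Request:
{"api": "carry_out", "payload": {
  "moves": [
    [[0, -0.5, 0], [0, 0, 0]],
    [[0, -1, 0], [0, 0, 0]],
    [[0, -1.5, 0], [0, 0, 0]],
    [[0, -1.5, 0], [0, 0, 0]]
  ]
}}

```text
clock: 10.25
tcp_pos: [0.6228, -0.2132, 0.0255]
eef_rot: [[-0.002, -0.994, -0.109], [-0.0, -0.109, 0.994], [-1.0, 0.002, 0.0]]
ft_force: [-3.8, 0.1, 7.6]
width: 0.0617
```

Request:
{"api": "carry_out", "payload": {
  "moves": [
    [[0, -0.5, 0], [0, 0, 0]],
    [[0, -1, 0], [0, 0, 0]],
    [[0, -1.5, 0], [0, 0, 0]],
    [[0, -1.5, 0], [0, 0, 0]]
  ]
}}

```text
clock: 10.65
tcp_pos: [0.623, -0.2132, 0.0255]
eef_rot: [[-0.005, -0.994, -0.109], [0.0, -0.109, 0.994], [-1.0, 0.005, 0.001]]
ft_force: [-9.6, -1.4, 10.3]
width: 0.0616
```

Request:
{"api": "carry_out", "payload": {
  "moves": [
    [[0, -0.5, 0], [0, 0, 0]],
    [[0, -1, 0], [0, 0, 0]],
    [[0, -1.5, 0], [0, 0, 0]],
    [[0, -1.5, 0], [0, 0, 0]]
  ]
}}

```text
clock: 11.05
tcp_pos: [0.6231, -0.2132, 0.0254]
eef_rot: [[-0.008, -0.994, -0.109], [0.0, -0.109, 0.994], [-1.0, 0.007, 0.001]]
ft_force: [-15.3, -1.7, 14.9]
width: 0.062
```

Request:
{"api": "carry_out", "payload": {
  "moves": [
    [[0, 0, 0], [0, 0, 0]],
    [[0, 0, 0], [0, 0, 0]],
    [[0, -1, 0], [0, 0, 0]],
    [[0, -2, 0], [0, 0, 0]],
    [[0, -3, 0], [0, 0, 0]],
    [[0, -4, 0], [0, 0, 0]],
    [[0, -5, 0], [0, 0, 0]],
    [[0, -5, 0], [0, 0, 0]]
  ],
  "gripper": 255,
  "force": 8
}}

```text
clock: 11.85
tcp_pos: [0.6286, -0.2125, 0.0237]
eef_rot: [[-0.006, -0.994, -0.109], [0.001, -0.109, 0.994], [-1.0, 0.006, 0.001]]
ft_force: [-6.9, -3.9, 2.2]
width: 0.0618
```

Run:
```python
from h import *
s=robot.sense();print(s['width'],s['ft_force'],s['wrist_torque'])
a=np.radians(6.19);J=np.array([[np.cos(a),np.sin(a)],[-np.sin(a),np.cos(a)]])
print("tcp in jig",J@(s['tcp_pos'][:2]*1000-[605.5,-201.2]))
go(*(s['tcp_pos']*1000),6.2)
im=robot.grab_frame("scene");cv2.imwrite("pics/c6.png",cv2.convertScaleAbs(cv2.resize(im[130:204,180:280],None,fx=8,fy=8,interpolation=2),alpha=1.6,beta=-20))
```

```text
0.061790177148922 [-6.87909737 -3.8802794   2.21702279] [-0.52065701  1.03070892  0.09438841]
tcp in jig [ 21.75084457 -13.72740861]
t 11.85 tcp [ 628.6 -212.5   23.7] shift [0. 0. 0.] turn [ 0.05  0.07 -0.35]
```

View pics/c6.png

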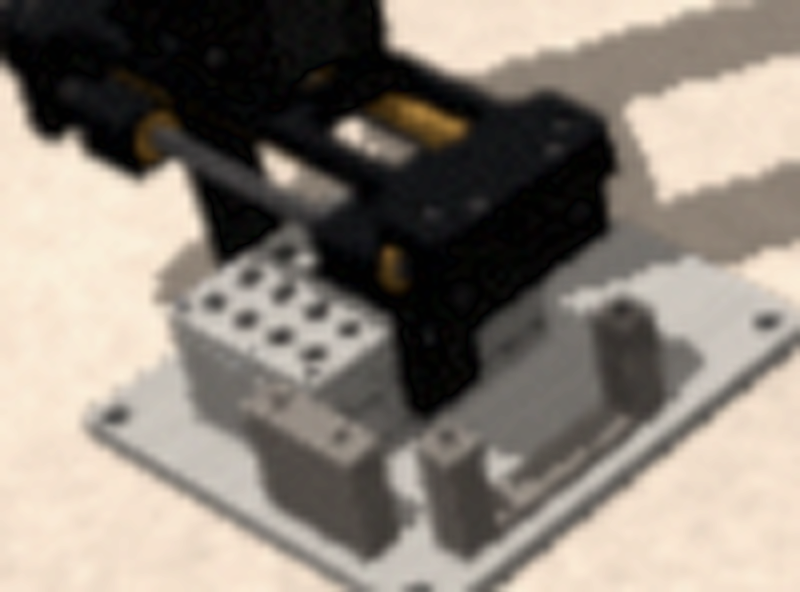

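Request:
{"api": "carry_out", "payload": {
  "moves": [
    [[0, 0, 0], [0, 0, 0]],
    [[0, 0, 0], [0, 0, 0]],
    [[0, 0, 4], [0, 0, 0]],
    [[0, 0, 9], [0, 0, 0]],
    [[0, 0, 14], [0, 0, 0]],
    [[0, 0, 19], [0, 0, 0]],
    [[0, 0, 24], [0, 0, 0]],
    [[0, 0, 28], [0, 0, 0]],
    [[0, 0, 31], [0, 0, 0]],
    [[0, 0, 32], [0, 0, 0]]
  ],
  "gripper": 255,
  "force": 20
}}

```text
clock: 12.9
tcp_pos: [0.6251, -0.1806, 0.0237]
eef_rot: [[-0.006, -0.994, -0.109], [0.0, -0.109, 0.994], [-1.0, 0.006, 0.001]]
ft_force: [-6.6, -5.0, 1.6]
width: 0.062
```

Request:
{"api": "carry_out", "payload": {
  "moves": [
    [[0, 0, 1], [0, 0, 0]],
    [[0, 0, 2], [0, 0, 0]],
    [[0, 0, 3], [0, 0, 0]],
    [[0, 0, 4], [0, 0, 0]],
    [[0, 0, 4], [0, 0, 0]]
  ]
}}

```text
clock: 13.4
tcp_pos: [0.6246, -0.1767, 0.0237]
eef_rot: [[-0.006, -0.994, -0.108], [0.001, -0.109, 0.994], [-1.0, 0.006, 0.001]]
ft_force: [-6.4, -4.1, 2.7]
width: 0.0621
```

Request:
{"api": "carry_out", "payload": {
  "moves": [
    [[0, 0, 0.6], [0, 0, 0]],
    [[0, 0, 1.2], [0, 0, 0]],
    [[0, 0, 1.8], [0, 0, 0]],
    [[0, 0, 2.4], [0, 0, 0]],
    [[0, 0, 3], [0, 0, 0]],
    [[0, 0, 3], [0, 0, 0]]
  ]
}}

```text
clock: 14.0
tcp_pos: [0.6244, -0.1746, 0.0237]
eef_rot: [[-0.006, -0.994, -0.108], [-0.001, -0.108, 0.994], [-1.0, 0.006, 0.0]]
ft_force: [-6.8, -7.6, 0.2]
width: 0.062
```

Request:
{"api": "carry_out", "payload": {
  "moves": [
    [[0, 0, 0.5], [0, 0, 0]],
    [[0, 0, 1], [0, 0, 0]],
    [[0, 0, 1.5], [0, 0, 0]],
    [[0, 0, 1.5], [0, 0, 0]]
  ]
}}

```text
clock: 14.4
tcp_pos: [0.6244, -0.1746, 0.0238]
eef_rot: [[-0.005, -0.994, -0.108], [-0.002, -0.108, 0.994], [-1.0, 0.005, -0.002]]
ft_force: [-5.9, -12.6, -1.6]
width: 0.0622
```

Run:
```python
from h import *
im=robot.grab_frame("scene");t=robot.grab_frame("top")
k=lambda im,x0,y0,w,h,z:cv2.convertScaleAbs(cv2.resize(im[y0:y0+h,x0:x0+w],None,fx=z,fy=z,interpolation=2),alpha=1.7,beta=-20)
W=np.zeros((600,800,3),np.uint8);a=k(im,190,145,66,60,9)[:,:500];b=k(t,400,160,60,85,5)
W[:540,:500]=a;W[:425,500:800]=b;cv2.imwrite("pics/c7.png",W)
s=robot.sense();print(s['ft_force'],s['wrist_torque'],s['tcp_pos'])
```

```text
[ -4.67518098 -11.61334561  -0.84586211] [-1.66967582  0.96804321 -0.30093775] [ 0.62441905 -0.17456507  0.0237298 ]
```

View pics/c7.png

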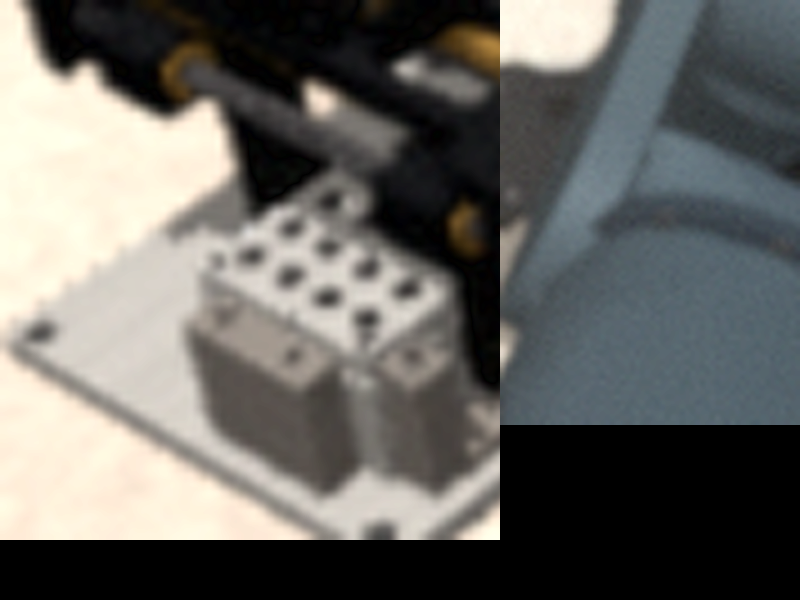

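The corner looks tight, but a light spot at (360,378) could mean the cover sits about 1 mm behind the block in x. I'll ease the y push and repeat the low-grip slide towards the end stop so both touch it.

Request:
{"api": "carry_out", "payload": {
  "moves": [
    [[0, 0, -2], [0, 0, 0]],
    [[0, 0, -2], [0, 0, 0]],
    [[0, 0, -2], [0, 0, 0]],
    [[0, -1, -2], [0, 0, 0]],
    [[0, -2, -2], [0, 0, 0]],
    [[0, -3, -2], [0, 0, 0]],
    [[0, -4, -2], [0, 0, 0]],
    [[0, -5, -2], [0, 0, 0]],
    [[0, -6, -2], [0, 0, 0]],
    [[0, -6, -2], [0, 0, 0]]
  ],
  "gripper": 255,
  "force": 8
}}

```text
clock: 15.5
tcp_pos: [0.6299, -0.174, 0.0232]
eef_rot: [[-0.007, -0.994, -0.109], [0.0, -0.109, 0.994], [-1.0, 0.007, 0.001]]
ft_force: [-6.0, -5.4, 0.4]
width: 0.0621
```

Request:
{"api": "carry_out", "payload": {
  "moves": [
    [[0, 0, 0.7], [0, 0, 0]],
    [[0, 0, 1.4], [0, 0, 0]],
    [[0, 0, 2], [0, 0, 0]],
    [[0, 0, 2.5], [0, 0, 0]],
    [[0, 0, 2.5], [0, 0, 0]]
  ]
}}

```text
clock: 16.0
tcp_pos: [0.63, -0.1739, 0.0232]
eef_rot: [[-0.006, -0.994, -0.108], [-0.003, -0.108, 0.994], [-1.0, 0.006, -0.003]]
ft_force: [-5.2, -14.1, -3.8]
width: 0.0616
```

Run:
```python
from h import *
im=np.mean([robot.grab_frame("scene").astype(float) for _ in range(6)],0).astype(np.uint8)
cv2.imwrite("pics/c8.png",cv2.convertScaleAbs(cv2.resize(im[165:205,205:258],None,fx=14,fy=14,interpolation=2),alpha=1.7,beta=-20))
s=robot.sense();print(s['ft_force'],s['wrist_torque'],s['tcp_pos'],s['eef_rot'][:,0],s['width'])
```

```text
[ -5.38231163 -14.22737859  -5.56404614] [-2.07979078  0.85651467 -0.15520195] [ 0.63001702 -0.17392433  0.02315743] [-0.00563289 -0.00305105 -0.99997948] 0.062216484173136924
```

View pics/c8.png

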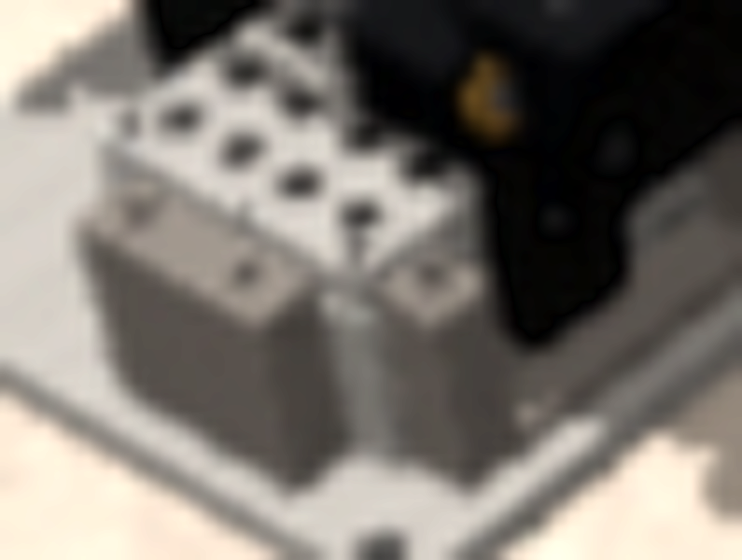

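Run:
```python
from h import *
a=np.radians(6.19);R=np.array([[np.cos(a),-np.sin(a)],[np.sin(a),np.cos(a)]])
def q(x,y,z):
    w=np.r_[R@[x,y]+[605.5,-201.2],z]/1000
    return ((px("scene",w)[0]+.5-[205,165])*14-.5).round()
for n,p in dict(es_79_46=(79,46,50),es_79_2=(79,2,50),es_65_46=(65,46,50),es_65_2=(65,2,50),lug_69=(62,69,50),lug_55=(62,55,50),lug48=(48,69,50),c54=(65,55,54),c44=(65,55,44),c10=(65,55,10),cl54=(65,-7,54),cb54=(64,55,54),cb44_m2=(63,55,44),hole=(75.9,65.5,10)).items():print(n,q(*p))
im=cv2.imread("pics/c8.png")[255:365,270:450];cv2.imwrite("pics/c9.png",cv2.resize(im,None,fx=4,fy=4))
```

```text
es_79_46 [247. 324.]
es_79_2 [ 60. 217.]
es_65_46 [312. 277.]
es_65_2 [125. 172.]
lug_69 [426. 324.]
lug_55 [364. 289.]
lug48 [488. 277.]
c54 [347. 281.]
c44 [357. 327.]
c10 [391. 478.]
cl54 [ 83. 133.]
cb54 [351. 277.]
cb44_m2 [366. 320.]
hole [388. 542.]
```

View pics/c9.png

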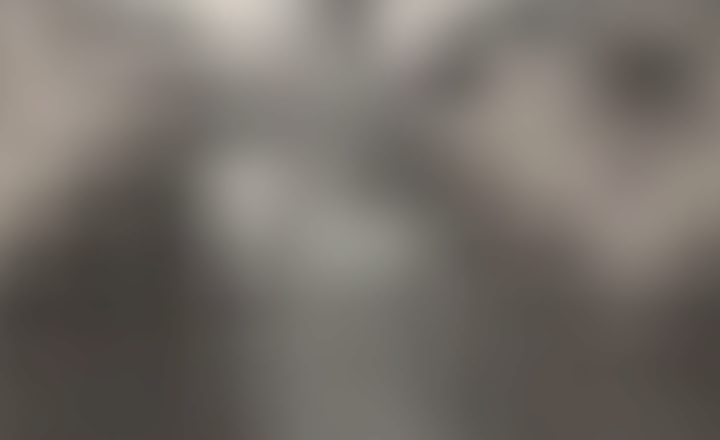

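The picture leaves open whether the cover is exactly flush in x: a light band at (330–365, 302–316) in the crop could be a strip of bare block top. I'll settle it mechanically. I'll release, push both parts against the end stop from the -x end with the closed fingers, then regrip and press.

Request:
{"api": "carry_out", "payload": {
  "moves": [
    [[0, 1.5, -3], [0, 0, 0]],
    [[0, 1.5, -3], [0, 0, 0]],
    [[0, 1.5, -3], [0, 0, 0]],
    [[0, 1.5, -3], [0, 0, 0]],
    [[0, 1.5, -3], [0, 0, 0]],
    [[-10, 1.5, -3], [0, 0, 0]],
    [[-25, 1.5, -3], [0, 0, 0]],
    [[-45, 1.5, -3], [0, 0, 0]],
    [[-50, 1.5, -3], [0, 0, 0]],
    [[-50, 1.5, -3], [0, 0, 0]]
  ],
  "gripper": 0
}}

```text
clock: 17.3
tcp_pos: [0.6331, -0.1743, 0.0774]
eef_rot: [[0.003, -0.994, -0.109], [-0.002, -0.109, 0.994], [-1.0, -0.003, -0.002]]
ft_force: [-0.2, -0.7, 0.6]
width: 0.0882
```

```bash
cat >> h.py <<'E'
def jig(x,y,z,yaw=6.2):
    a=np.radians(6.19);R=np.array([[np.cos(a),-np.sin(a)],[np.sin(a),np.cos(a)]]);o=np.array([605.5,-201.2])
    s=robot.sense();print("tcp in jig",(R.T@(s['tcp_pos'][:2]*1000-o)).round(1),"F in jig",(R.T@s['ft_force'][:2]).round(1),s['ft_force'][2].round(1))
    go(*(R@[x,y]+o),z,yaw)
E
python3 - <<'E'
from h import *
jig(-50,24,75)
E
```

```text
tcp in jig [30.3 23.8] F in jig [-0.3 -0.7] 0.6
t 17.3 tcp [ 633.1 -174.3   77.4] shift [ 2.1 80.3  0.3] turn [ 0.04 -0.12  0.19]
```

Request:
{"api": "carry_out", "payload": {
  "moves": [
    [[0, 30, 0], [0, -0.1, 0.2]],
    [[0, 70, 0], [0, -0.1, 0.2]],
    [[0, 82, 0], [0, -0.1, 0.2]],
    [[0, 82, 0], [0, -0.1, 0.2]],
    [[10, 82, 0], [0, -0.1, 0.2]],
    [[25, 82, 0], [0, -0.1, 0.2]],
    [[40, 82, 0], [0, -0.1, 0.2]],
    [[48, 82, 0], [0, -0.1, 0.2]],
    [[50, 82, 0], [0, -0.1, 0.2]],
    [[50, 82, 0], [0, -0.1, 0.2]]
  ],
  "gripper": 255,
  "force": 20
}}

```text
clock: 18.3
tcp_pos: [0.55, -0.1824, 0.0242]
eef_rot: [[-0.005, -0.994, -0.109], [0.002, -0.109, 0.994], [-1.0, 0.005, 0.003]]
ft_force: [-0.7, -0.3, 0.4]
width: 0.0102
```

Request:
{"api": "carry_out", "payload": {
  "moves": [
    [[0, -3, 0], [0, 0, 0]],
    [[0, -6, 0], [0, 0, 0]],
    [[0, -8, 0], [0, 0, 0]],
    [[0, -10, 0], [0, 0, 0]],
    [[0, -10, 0], [0, 0, 0]]
  ]
}}

```text
clock: 18.8
tcp_pos: [0.5606, -0.1817, 0.0254]
eef_rot: [[-0.003, -0.994, -0.109], [0.001, -0.109, 0.994], [-1.0, 0.003, 0.001]]
ft_force: [0.3, -0.1, -0.1]
width: 0.0005
```

Run:
```python
from h import *
jig(-36,24,27)
print(robot.sense()['width'])
```

```text
tcp in jig [-42.5  24.2] F in jig [ 0.3 -0.2] -0.1
t 18.8 tcp [ 560.6 -181.7   25.4] shift [-1.6 -6.5 -0.3] turn [ 0.04  0.08 -0.17]
0.0005132140546609228
```

Request:
{"api": "carry_out", "payload": {
  "moves": [
    [[0, -1, 0], [0, 0, 0]],
    [[0, -2, 0], [0, 0, 0]],
    [[0, -3, 0], [0, 0, 0]],
    [[0, -4, 0], [0, 0, 0]],
    [[0, -4, 0], [0, 0, 0]]
  ]
}}

```text
clock: 19.3
tcp_pos: [0.5633, -0.181, 0.0248]
eef_rot: [[-0.006, -0.994, -0.109], [0.002, -0.109, 0.994], [-1.0, 0.006, 0.002]]
ft_force: [-4.6, -0.0, 1.7]
width: 0.0005
```

Request:
{"api": "carry_out", "payload": {
  "moves": [
    [[0, -0.7, 0], [0, 0, 0]],
    [[0, -1.4, 0], [0, 0, 0]],
    [[0, -2, 0], [0, 0, 0]],
    [[0, -2, 0], [0, 0, 0]]
  ]
}}

```text
clock: 19.7
tcp_pos: [0.5633, -0.1809, 0.0245]
eef_rot: [[-0.01, -0.994, -0.109], [0.002, -0.109, 0.994], [-1.0, 0.01, 0.003]]
ft_force: [-13.1, -1.8, 7.5]
width: 0.0007
```

Request:
{"api": "carry_out", "payload": {
  "moves": [
    [[0, -0.7, 0], [0, 0, 0]],
    [[0, -1.4, 0], [0, 0, 0]],
    [[0, -2, 0], [0, 0, 0]],
    [[0, -2, 0], [0, 0, 0]]
  ]
}}

```text
clock: 20.1
tcp_pos: [0.5632, -0.1808, 0.0241]
eef_rot: [[-0.014, -0.994, -0.109], [0.003, -0.109, 0.994], [-1.0, 0.014, 0.004]]
ft_force: [-20.9, -3.1, 11.2]
width: 0.0003
```

Request:
{"api": "carry_out", "payload": {
  "moves": [
    [[0, 8, 0], [0, 0, 0]],
    [[0, 14, 0], [0, 0, 0]],
    [[-15, 14, 0], [0, 0, 0]],
    [[-40, 14, 0], [0, 0, 0]],
    [[-52, 14, 0], [0, 0, 0]],
    [[-52, 14, 0], [0, 0, 0]],
    [[-52, 14, 0], [0, 0, 0]]
  ],
  "gripper": 255
}}

```text
clock: 20.8
tcp_pos: [0.5547, -0.1823, 0.0774]
eef_rot: [[-0.003, -0.994, -0.109], [0.001, -0.109, 0.994], [-1.0, 0.003, 0.001]]
ft_force: [0.4, 0.4, -0.3]
width: 0.0001
```

Run:
```python
from h import *
jig(19,24.4,75)
```

```text
tcp in jig [-48.4  24.3] F in jig [0.4 0.4] -0.3
t 20.8 tcp [ 554.7 -182.3   77.4] shift [  2.2 -67.4   0.1] turn [ 0.04  0.07 -0.15]
```

Run:
```python
from h import *
im=np.mean([robot.grab_frame("scene").astype(float) for _ in range(4)],0).astype(np.uint8)
cv2.imwrite("pics/c10.png",cv2.convertScaleAbs(cv2.resize(im[150:205,195:267],None,fx=10.8,fy=10.8,interpolation=2),alpha=1.6,beta=-20))
```

```text
(no output)
```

View pics/c10.png

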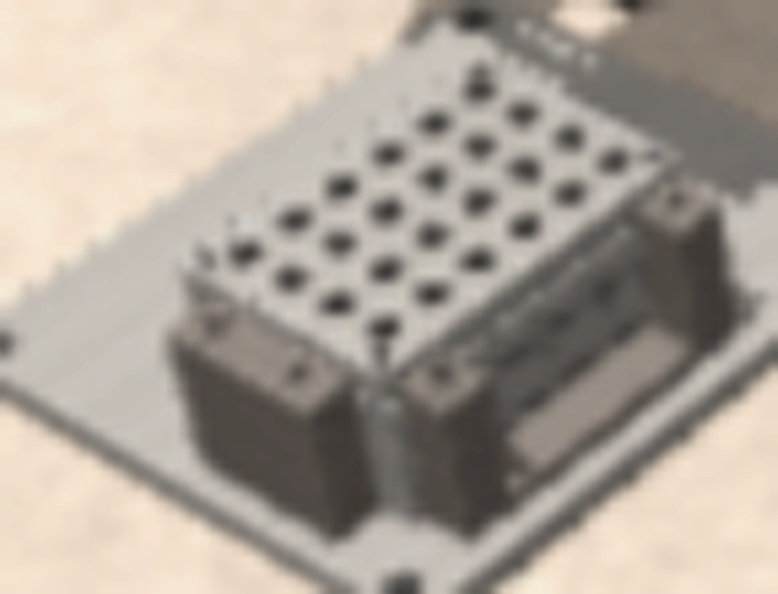

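The unobstructed view shows the cover parallel to the jig, touching the end stop at (270,330) and the lugs at (430,365) and (680,170). The pile is square and the light band has all but gone. Now I regrip.

Request:
{"api": "carry_out", "payload": {
  "moves": [
    [[0, -20, 0], [0, 0, 0]],
    [[0, -50, 0], [0, 0.1, -0.1]],
    [[0, -67, 0], [0, 0.1, -0.1]],
    [[0, -67, 0], [0, 0.1, -0.1]],
    [[0, -67, 0], [0, 0.1, -0.1]],
    [[0, -67, 0], [0, 0.1, -0.1]]
  ],
  "gripper": 0
}}

```text
clock: 21.6
tcp_pos: [0.6198, -0.1749, 0.0761]
eef_rot: [[-0.003, -0.994, -0.108], [0.0, -0.108, 0.994], [-1.0, 0.003, 0.001]]
ft_force: [-0.3, -0.9, 1.0]
width: 0.0466
```

Request:
{"api": "carry_out", "payload": {
  "moves": [
    [[10, 0, 0], [0, 0, 0]],
    [[25, 0, 0], [0, 0, 0]],
    [[40, 0, 0], [0, 0, 0]],
    [[48, 0, 0], [0, 0, 0]],
    [[51, 0, 0], [0, 0, 0]],
    [[51, 0, 0], [0, 0, 0]]
  ]
}}

```text
clock: 22.2
tcp_pos: [0.6204, -0.1748, 0.0249]
eef_rot: [[-0.003, -0.994, -0.109], [0.001, -0.109, 0.994], [-1.0, 0.003, 0.001]]
ft_force: [0.2, 0.4, 1.0]
width: 0.0883
```

Run:
```python
from h import *
jig(19,24.4,25);print(robot.sense()['width'])
```

```text
tcp in jig [17.7 24.6] F in jig [0.2 0.4] 1.0
t 22.2 tcp [ 620.4 -174.8   24.9] shift [-0.1 -1.3 -0.2] turn [ 0.03  0.05 -0.18]
0.08825367404808705
```

The fingers were still opening as I started down (0.047 m at the start), so I check numerically against the last picture that the cover did not move.

Run:
```python
from h import *
im=np.mean([robot.grab_frame("scene").astype(float) for _ in range(4)],0).astype(np.uint8)
n=cv2.convertScaleAbs(cv2.resize(im[150:205,195:267],None,fx=10.8,fy=10.8,interpolation=2),alpha=1.6,beta=-20)
o=cv2.imread("pics/c10.png");cv2.imwrite("pics/c11.png",n)
G=lambda a:cv2.cvtColor(a,6).astype(np.float32)
for nm,(x0,y0,x1,y1) in dict(cover=(215,230,420,375),corner=(300,290,420,420),stop=(180,300,360,520),plate=(20,380,160,500)).items():
    a,b=G(o)[y0:y1,x0:x1],G(n)[y0:y1,x0:x1]
    sh,r=cv2.phaseCorrelate(a,b);
    m=cv2.matchTemplate(G(n),G(o)[y0:y1,x0:x1],5);_,v,_,l=cv2.minMaxLoc(m)
    print(nm,"absdiff",np.abs(a-b).mean().round(1),"shift px",np.array(l)-[x0,y0],round(v,3),np.round(sh,1),round(r,2))
```

```text
cover absdiff 3.7 shift px [0 0] 0.974 [0.  0.1] 0.9
corner absdiff 2.4 shift px [0 0] 0.999 [-0.   0.5] 0.97
stop absdiff 2.0 shift px [0 0] 1.0 [-0.   0.5] 0.99
plate absdiff 2.9 shift px [0 0] 1.0 [-0.   0.1] 0.88
```

The cover has not moved (shift 0 px). I close, then press into the corner.

Request:
{"api": "carry_out", "payload": {
  "moves": [
    [[0, 0, 0], [0, 0, 0]],
    [[0, 0, 0], [0, 0, 0]],
    [[0, 0, 0], [0, 0, 0]],
    [[0, 0, 0], [0, 0, 0]],
    [[0, 0, 0], [0, 0, 0]],
    [[0, 0, 0], [0, 0, 0]],
    [[0, 0, 0], [0, 0, 0]],
    [[0, 0, 0], [0, 0, 0]]
  ],
  "gripper": 255,
  "force": 30
}}

```text
clock: 23.2
tcp_pos: [0.6211, -0.1751, 0.0261]
eef_rot: [[-0.002, -0.994, -0.109], [-0.0, -0.109, 0.994], [-1.0, 0.002, -0.0]]
ft_force: [0.5, -0.0, 3.3]
width: 0.0616
```

Request:
{"api": "carry_out", "payload": {
  "moves": [
    [[0, -0.5, 0.5], [0, 0, 0]],
    [[0, -1, 1], [0, 0, 0]],
    [[0, -1.5, 1.5], [0, 0, 0]],
    [[0, -2, 2], [0, 0, 0]],
    [[0, -2.5, 2.5], [0, 0, 0]],
    [[0, -2.5, 2.5], [0, 0, 0]],
    [[0, -2.5, 2.5], [0, 0, 0]]
  ]
}}

```text
clock: 23.9
tcp_pos: [0.6211, -0.1749, 0.0261]
eef_rot: [[-0.006, -0.994, -0.108], [-0.003, -0.108, 0.994], [-1.0, 0.006, -0.002]]
ft_force: [-11.1, -10.2, 7.4]
width: 0.0617
```

Run:
```python
from h import *
s=robot.sense();jig(19,24.4,25);print(s['width'],s['wrist_torque'])
```

```text
tcp in jig [18.4 24.4] F in jig [-12.1  -8.9] 7.4
t 23.9 tcp [ 621.1 -174.9   26.1] shift [ 1.1 -0.6 -0. ] turn [ 0.   -0.13 -0.35]
0.06170202168422331 [-1.1547192   1.65390612 -0.08897505]
```

Request:
{"api": "carry_out", "payload": {
  "moves": [
    [[0, 0, 0], [0, 0, 0]],
    [[0, 0, 0], [0, 0, 0]],
    [[0, 0, 0], [0, 0, 0]],
    [[0, 0, 0], [0, 0, 0]],
    [[0, 0, 0], [0, 0, 0]]
  ]
}}

```text
clock: 24.4
tcp_pos: [0.6211, -0.1749, 0.0261]
eef_rot: [[-0.006, -0.994, -0.108], [-0.003, -0.108, 0.994], [-1.0, 0.006, -0.002]]
ft_force: [-11.4, -9.5, 7.8]
width: 0.0619
```

Run:
```python
from h import *
im=np.mean([robot.grab_frame("scene").astype(float) for _ in range(4)],0).astype(np.uint8)
n=cv2.convertScaleAbs(cv2.resize(im[150:205,195:267],None,fx=10.8,fy=10.8,interpolation=2),alpha=1.6,beta=-20)
o=cv2.imread("pics/c10.png");G=lambda a:cv2.cvtColor(a,6).astype(np.float32)
for nm,(x0,y0,x1,y1) in dict(cover=(215,230,420,375),corner=(300,290,420,420)).items():
    a,b=G(o)[y0:y1,x0:x1],G(n)[y0:y1,x0:x1];m=cv2.matchTemplate(G(n),a,5);_,v,_,l=cv2.minMaxLoc(m)
    print(nm,np.array(l)-[x0,y0],round(v,3))
jig(19,24.4,25);s=robot.sense();print(s['width'],s['clock'])
```

```text
cover [1 1] 0.961
corner [1 1] 0.989
tcp in jig [18.3 24.5] F in jig [-12.1  -8.6] 7.7
t 24.6 tcp [ 621.1 -174.9   26. ] shift [ 1.  -0.7 -0.1] turn [-0.   -0.13 -0.36]
0.06189295404988626 24.6
```

The pile has shifted no more than 0.1 px (about 0.2 mm) towards the corner, and the forces and grip are steady. I'm handing in.

```bash
python3 -c "
from plant import robot
print(robot.hand_in())"
```

```text
the job is handed in; nothing more can be done
None
```

The cover is on the block and the pile is home in the jig's corner. I handed in at about 24.6 s with the arm still gripping and pressing it against both stops. No verdict came back.

**What I did:** I laid the middle-sized cover on the block and gripped both together. I slid the pile to the end stop, then to the side stop. A light band in a close-up left it unclear whether the cover was flush with the block along x. So I let go and pushed both parts against the end stop from the far end with closed fingers, about 21 N. I then gripped the pile again and pressed it into the corner.

**Last checks:**
- **Grip:** 61.9 mm opening at 30 N.
- **Push:** steady at about 12 N on the end stop and 9 N on the side stop. The tool did not move as I pressed, so the pile was already home.
- **Flush:** the unobstructed view before the last grip showed the pile square in the corner. After gripping and pressing, the visible part of the cover had shifted by about 0.1 camera pixel (about 0.2 mm).

**Disagreed or less sure:**
- My early estimates of the block's position from the two cameras differed by up to 6 mm. I relied on contact and force for the final fit.
- How flush the block and cover are along x rests on that push and the last picture, which resolves only about 2 mm per pixel.
- On the last descent the fingers were still opening. A picture comparison showed the cover had not moved.

I did not touch the dish, the screwdriver or the bottle.

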